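# Fit the band clamp on the barbed outlet

### The arm

A 7-joint arm with a two-finger parallel gripper is mounted at the origin on a cart in front of the work surface, level with it; the furniture and walls round the work are solid. World frame = base frame: x ahead of the robot, y to its left, z up, the work surface at z = 0. Lengths are in mm, angles in rad, forces in N, time in s.
With the tool pointing down it reaches from about 400 to 875 mm from the base axis. Payload 4.4 kg.
Tool frame: the origin (TCP) lies on the centre line of the jaws, within the pads' length; the fingertips stand 11 mm ahead of it and the grasp point (between the pads) lies 8 mm behind it (ctrl.tips_ahead is the distance from the TCP to the fingertips, in mm); z points along the fingers, y is the line along which they close (so a half turn about z gives the same grasp; the last joint's range is limited). The gripper opens to 85 mm and grips with 20 to 120 N. Pads are 22 mm wide; open, the fingers measure 114 mm over their backs; the gripper's body (76 mm by 85 mm) begins 54 mm behind the grasp point. The pads swing forward as they close: fully open they stand 13 mm farther back than shut.
Start: joints at [-1.31, 0.628, 0.038, 1.517, -0.027, 0.996, -0.02], TCP at [208.636, 615.621, 242.313] pointing down, gripper open.
Joint ranges: [-3.06, 3.06], [-0.37, 2.12], [-1.25, 1.32], [0.18, 2.47], [-1.1, 4.24], [0.23, 1.98], [-2.94, 2.94]. Speed limits (rad/s): [2.57, 2.57, 3.14, 3.14, 3.14, 3.14, 3.14].

### API

Orientations are given as [roll, pitch, yaw] about the fixed x, y, z axes, in that order (R = Rz(yaw) Ry(pitch) Rx(roll)).
In Python, from cell import ctrl, eyes, job gives the robot as it stands. The module is installed in compiled form; this text tells all that it offers.
- The arm moves only by the tool carry_out, never from a script. Its argument "moves" is a list of rows, each an object of numbers: "tx", "ty", "tz": the shift along the tool's x, y, z as a fraction of full scale; "twist": the turn about the tool's z as a fraction of full scale; "fingers": the opening, from 0 (shut) to 1 (fully open). In form: [{"tx": .., "ty": .., "tz": .., "twist": .., "fingers": ..}, ...]. A call has 1 to 12 rows; each row shifts and turns the commanded pose from where the row before left it, along the tool's axes as they then stand; what a row does not reach is not made up. Full scale, the value 1, is 0.3 m for a shift and pi rad for a turn. A row lasts 1/8 s, in which the tool goes at most 62.5 mm and 10.7 degrees, less where a joint would pass 70% of its speed; a pose out of reach is approached as far as the arm can. A call with a number of a shift or a turn outside -1 to 1 is refused whole. A call with a gripper value outside its range is refused whole. The fingers move at their own pace and stop on an object; the grip force is fixed at half the most. Time passes only in rows, so rows that do not move let the fingers close. It gives the time, the measured TCP pose, the force, the opening and the grip force at its end, in the units of the state.
- ctrl.read_state(): the state, without advancing time (a new reading comes with each control period).
- eyes.get_image(name): name is "scene" or "top" or "wrist"; returns a dict with "color" (420x560x3 uint8, blue, green, red), "fovy" (degrees; the focal length in pixels is half the picture's height over the tangent of half this angle, whatever the lens; pixels are square), "cx", "cy" (the principal point, pixels), "world_from_camera" (4x4, takes a point from camera to world coordinates). Camera axes: x right, y up, looking along -z (the intrinsics and any distortion apply to the point x, -y, -z); pixel columns grow to the right and rows downward; lengths in mm; the calibration is good to about 2 mm. A picture is of the moment at which its call begins. There is no depth.
- job.finish_job(): hands the job in; it is judged then, once.
The state is a dict: "clock": time; "qpos": joint angles; "qd": joint speeds; "tau": joint torques, N m; "eef_pos": TCP position; "tool_rot": TCP orientation; "force": force on the tool from outside, world axes, zero at the start; "torque": the same for the moment, N m; "width": finger opening in mm; "gripper_force": force on a finger pad.
Only numpy, scipy, OpenCV 4.12 (cv2) and the standard library are available. Lean on these libraries where they do the work, as an engineer would, in place of code of your own. Each camera call takes 0.05 s, during which the arm holds its last target. There are 200 camera calls.

### The job

Back the band clamp's orange thumb key off until the clamp is fully open, lift the clamp out of its grey nest, and slide it over the barbs of the blue manifold's outlet, standing level on the base plate with its key up and on the side away from the capped ports, until the band is home against the steel shoulder. Let go, take the clamp by its key and tighten it clockwise until it is snug on the black sleeve and the key comes to its stop or nearly, the clamp still square and against the shoulder. Keep the clamp upright throughout and leave the petri dish, the red-lidded cup and the marker where they are.

Things in the scene. Friction and masses are not known exactly. Their poses are not given: they have to be found in the camera images.
- clamp: Loose steel worm-drive band clamp, 0.4 kg, upright in the nest. Origin on its flat underside, below the bore centre; z up, y along the bore. D-shaped band from x = -27 to +22, 24 wide (y = -12 to +12), 44 high, 2.5 thick. Worm housing at its -x end, orange key on top of that. A black shoe comes out of the housing along +x as the screw is tightened and closes the bore.
- clamp_housing (a point): Centre of the clamp's worm housing, 22 above the underside: a solid steel block x = -53 to -27, y = -13 to +13, z = 0 to 44 in the clamp's frame. Place to hold and carry the clamp: fingers close along the clamp's y on the two flat side faces (26 mm), the key between them above.
- clamp_bore (a point): Centre of the clamp's bore, on its axis, midway along its 24 mm width, 22 above the underside. Bore 39 mm high; fully open it passes the barbs with 5 mm to spare across and 2.5 mm above and below; at a screw value above about 1.1 it cannot pass them.
- clamp_screw (a joint): Key turn in rad: 0 = fully open (stop), grows clockwise seen from above (tightening), stop at 2.9. Starts at 1.25 to 1.5. Shoe moves 4.5 mm per rad and is sprung: on the sleeve it touches at about 2.2, then presses 4 N per mm more, about 6 N at 2.5 and 12 N at the stop. Takes 0.09 N m to turn, up to 0.15 when snug; stays where it is left.
- clamp_key (a point): Centre of the orange key's wing, at x = -40, y = 0, 64.5 above the clamp's underside. Upright plate 24 long, 9 thick, 32 high (48.5 to 80.5 above the underside). At screw value 0 its length lies along the clamp's x; at q it is turned q clockwise from above. Pinch it across the 9 mm, fingertips above 47 (the band's top is at 44).
- clamp_shoe: The clamp's black pressure shoe, a flat pad 22 wide and 24 high facing the clamp's +x inside the bore; it moves with the screw. At screw value 0 the body's origin coincides with the clamp's.
- manifold: Fixed blue outlet manifold on a grey base plate. Origin on the table under the stub's axis, in the plane of the shoulder's face; z up; the barbed stub points along its +y at z = 32. Round steel shoulder 44 across, y = -10 to 0; behind it the block x = -20 to +34, y = -85 to -10, up to z = 54 (flat dial on it to 60), capped ports on its +x side.
- base_plate (a point): Middle of the free end of the manifold's base plate (x = 0, y = 115, z = 10 in its frame), beyond the stub's tip. Plate x = -65 to +40, y = -95 to +130, top at z = 10; the clamp stands and slides on it with its bore level with the stub. Clamp x and y go along the manifold's x and y, housing and key on its -x side.
- stub_root (a point): Point on the stub's axis in the plane of the shoulder's face (y = 0, z = 32 in the manifold's frame). From here to y = 31 a black sleeve 29 mm across; then three brass barbs, at most 34 across, to y = 71. Home, the clamp's bore centre is at y = 12; tightening draws it to x = -5 (from a screw value of about 1.1 on, the shoe pushes the clamp that way; letting go between turns lets it shift).
- stub_tip (a point): Free end of the barbed stub, on its axis (y = 71, z = 32 in the manifold's frame); 16 mm across here, widening to 33 at y = 56.
- nest: Fixed grey plastic nest whose shallow pocket holds the clamp with 2.5 mm play, so that it cannot turn. Origin on the table and axes as the clamp's standing in it; floor 4 thick, rim 14 high (10 above the clamp's underside), x = -60.5 to +29.5, y = -21 to +21.
- petri_dish: Loose glass petri dish, 101 across, 22 high, a bystander. Origin under its centre.
- red_cup: Loose specimen cup with a red lid, 50 across, 63 high, a bystander. Origin under its centre.
- marker: Loose white marker pen with a red cap, 129 long, 17 thick, a bystander. Origin under its middle.

How it is judged:
By the outcome, as a careful person would: the job done as asked, in the order asked, and still so for the second after the job is handed in, with the robot touching nothing.
It also fails if it takes over 61 s, if anything falls off the work surface, if the arm or the gripper's body presses on something with over 40 N, if the wrist force passes 120 N, or if a joint passes its speed limit or range.

## Working session

There is one attempt and no reset: what is moved stays moved. The work goes in short steps, Python scripts to look and compute and a tool call to move; the robot and the scene stay as the last step left them, time stands still between calls to the robot, and variables do not carry over. Pictures are saved under pics/ and viewed, at most 10 in all, crops included, and the job is handed in when it is done.

Besides the shell and the picture viewer there is one more tool, called in YAML: its name, and indented under it one key for each argument. carry_out: Moves the arm, as the interface text tells. Its arguments: {"type":"object","properties":{"moves":{"type":"array","items":{"type":"object","properties":{"tx":{"type":"number","minimum":-1,"maximum":1},"ty":{"type":"number","minimum":-1,"maximum":1},"tz":{"type":"number","minimum":-1,"maximum":1},"twist":{"type":"number","minimum":-1,"maximum":1},"fingers":{"type":"number"}}}}},"required":["moves"]}

```bash
mkdir -p pics; cat > h.py <<'E'
import numpy as np, cv2
from cell import ctrl, eyes, job
def snap(name,fn,crop=None,scale=1):
    im=eyes.get_image(name); np.savez('pics/'+fn+'.npz',**{k:v for k,v in im.items()})
    c=im['color']
    if crop: c=c[crop[1]:crop[3],crop[0]:crop[2]]
    c=cv2.resize(c,None,fx=scale,fy=scale,interpolation=cv2.INTER_CUBIC); cv2.imwrite('pics/'+fn+'.png',c)
    return im
def load(fn): return np.load('pics/'+fn+'.npz')
def f(im): return im['color'].shape[0]/2/np.tan(np.radians(float(im['fovy']))/2)
def px2w(im,u,v,z):
    F=f(im);T=im['world_from_camera'];d=T[:3,:3]@np.array([(u-im['cx'])/F,-(v-im['cy'])/F,-1]);o=T[:3,3]
    return o+d*(z-o[2])/d[2]
def w2px(im,p):
    F=f(im);T=np.linalg.inv(im['world_from_camera']);c=T[:3,:3]@np.array(p)+T[:3,3]
    return np.array([im['cx']+F*c[0]/-c[2], im['cy']-F*c[1]/-c[2]])
E
python3 - <<'E'
from h import *
for n in('scene','top'):
    im=snap(n,n+'0',scale=1.4); print({k:im[k] for k in im if k!='color'})
print(ctrl.read_state(),ctrl.tips_ahead)
E
```

```text
{'fovy': 54.79057850934094, 'cx': 272.6263748838211, 'cy': 210.42485770403886, 'world_from_camera': array([[-6.88299660e-01,  3.65129517e-01, -6.26836513e-01,
        -9.68225829e+00],
       [-7.25189285e-01, -3.68424283e-01,  5.81690680e-01,
         5.23845969e+02],
       [-1.85493561e-02,  8.54952621e-01,  5.18374322e-01,
         5.76184231e+02],
       [ 0.00000000e+00,  0.00000000e+00,  0.00000000e+00,
         1.00000000e+00]])}
{'fovy': 55.396739128364, 'cx': 280.1714550334885, 'cy': 206.65253146326842, 'world_from_camera': array([[-1.66108843e-01,  9.63501288e-01, -2.09935991e-01,
         3.68738481e+02],
       [-9.86098179e-01, -1.63221212e-01,  3.11322515e-02,
        -7.11691718e+00],
       [-4.27004239e-03,  2.12188840e-01,  9.77219352e-01,
         1.00832824e+03],
       [ 0.00000000e+00,  0.00000000e+00,  0.00000000e+00,
         1.00000000e+00]])}
{'clock': 0.1, 'qpos': array([-1.30979533,  0.62924008,  0.03846989,  1.51823491, -0.02702527,
        0.99629615, -0.02001908]), 'qd': array([-7.60555082e-04, -1.49219195e-03,  2.87878035e-04, -1.96951723e-03,
       -3.24281473e-04, -5.27629807e-05, -1.36562188e-03]), 'tau': array([ 2.52424070e-03, -5.64526141e+01,  1.23023551e+00, -1.93972671e+01,
        1.12576669e-02,  5.44898750e-03, -2.80533629e-05]), 'eef_pos': array([208.46952679, 615.11280462, 241.50084349]), 'tool_rot': array([-3.13993265e+00,  8.77371348e-06,  2.81473925e+00]), 'force': array([-0.61587278,  0.69498439,  0.22307423]), 'torque': array([ 0.01034698, -0.01524317, -0.02421167]), 'gripper_force': 0.0, 'width': 85.23791499793299} 11.0
```

View pics/top0.png

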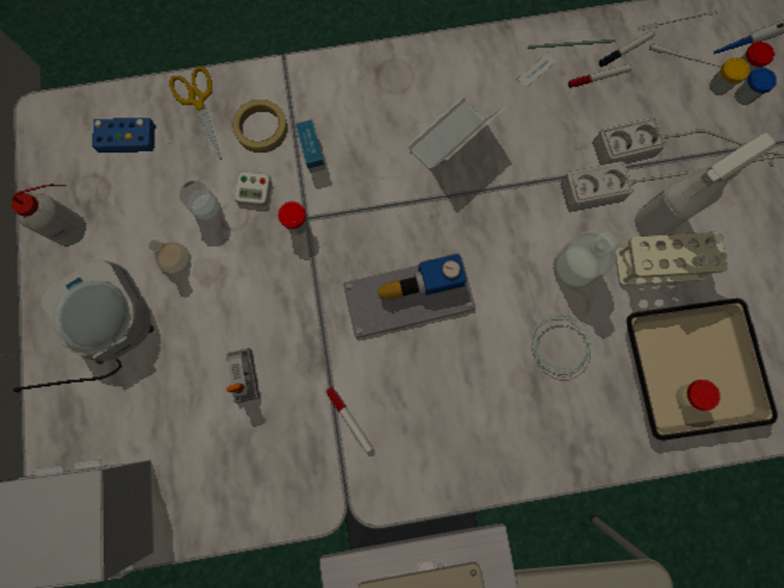

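View pics/scene0.png

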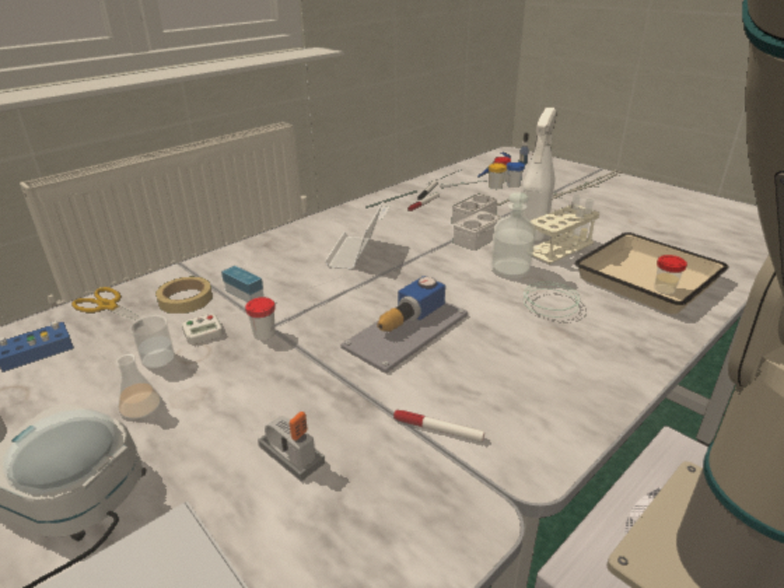

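```bash
python3 - <<'E'
from h import *
t=load('top0')['color'];s=load('scene0')['color']
r=lambda c,x,y,w,h,k:cv2.resize(c[y:y+h,x:x+w],None,fx=k,fy=k,interpolation=cv2.INTER_CUBIC)
a=np.vstack([np.hstack([r(t,145,235,55,75,4),r(t,240,175,105,75,4)]),np.hstack([r(s,180,285,60,60,5),r(s,240,190,100,75,4)[:300,:340]])])
cv2.imwrite('pics/c0.png',np.clip(a*1.5,0,255));print(a.shape)
im=load('top0');print(px2w(im,240/1.4,375/1.4,20),px2w(im,410/1.4,295/1.4,10))
E
```

```text
(600, 640, 3)
[474.25416201 249.54495003  20.        ] [567.36764716 -69.0308101   10.        ][ WARN:0@0.149] global loadsave.cpp:1063 imwrite_ Unsupported depth image for selected encoder is fallbacked to CV_8U.
```

View pics/c0.png

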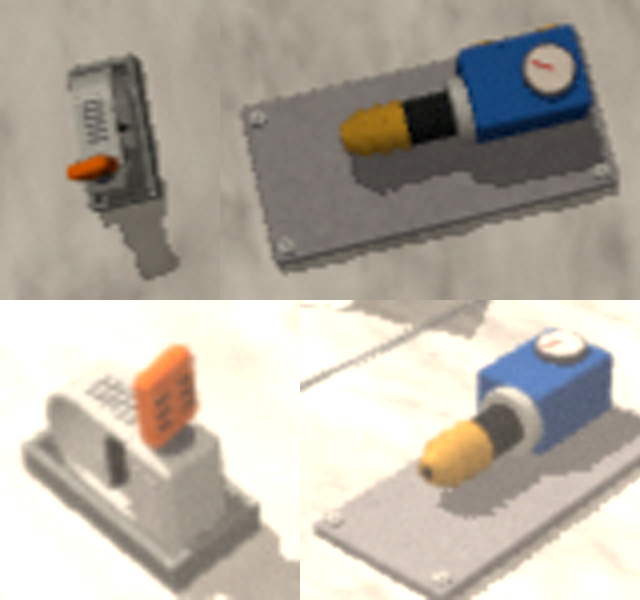

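```bash
cat >> h.py <<'E'
from scipy.optimize import least_squares
def fit2(model,world):  # 2D rigid fit: world = R(yaw) m + t
    g=lambda q:(np.c_[np.cos(q[2])*model[:,0]-np.sin(q[2])*model[:,1]+q[0],np.sin(q[2])*model[:,0]+np.cos(q[2])*model[:,1]+q[1]]-world).ravel()
    r=least_squares(g,[*world.mean(0),0]); return r.x,g(r.x).reshape(-1,2)
E
python3 - <<'E'
from h import *
np.set_printoptions(precision=3,suppress=True)
im=load('top0')
W=np.array([px2w(im,145+x/4,235+y/4,14)[:2] for x,y in[(70,65),(135,55),(160,195),(95,210)]])
print(W,fit2(np.array([(29.5,21),(29.5,-21),(-60.5,-21),(-60.5,21)]),W))
W=np.array([px2w(im,240+(x-220)/4,175+y/4,10)[:2] for x,y in[(242,108),(280,263),(617,182)]])
print(W,fit2(np.array([(40,130),(-65,130),(-65,-95)]),W))
for p in[(70,172),(113,160)]: print(px2w(im,145+p[0]/4,235+p[1]/4,84))
print(px2w(im,240+120/4,175+133/4,32))
E
```

```text
[[519.317 268.556]
 [518.768 227.967]
 [431.067 222.559]
 [428.727 262.735]] (array([489.946, 246.319,   0.056]), array([[-1.089,  0.375],
       [ 1.803, -0.97 ],
       [-0.356, -0.582],
       [-0.358,  1.177]]))
[[ 610.067   46.611]
 [ 507.456   37.863]
 [ 522.815 -180.516]] (array([580.625, -84.735,   0.071]), array([[ 1.186,  1.176],
       [-0.935,  2.436],
       [-0.251, -3.612]]))
[448.013 255.514  84.   ]
[450.651 230.583  84.   ]
[578.7   -12.514  32.   ]
```

```bash
python3 - <<'E'
from h import *
np.set_printoptions(precision=1,suppress=True)
im=load('top0')
print('bot',px2w(im,152/1.4,460/1.4,0),px2w(im,172/1.4,560/1.4,0))
for z in(0,100,150,200,250):print(z,px2w(im,103/1.4,470/1.4,z),px2w(im,103/1.4,588/1.4,z))
print(px2w(im,130/1.4,330/1.4,0), w2px(im,(208,615,242))*1.4)
E
```

```text
bot [356.7 421.    0. ] [190.6 400.3  -0. ]
0 [354.1 505.8   0. ] [166.6 516.6  -0. ]
100 [355.6 455.  100. ] [186.6 464.7 100. ]
150 [356.3 429.5 150. ] [196.7 438.7 150. ]
200 [357.  404.1 200. ] [206.7 412.7 200. ]
250 [357.7 378.7 250. ] [216.7 386.8 250. ]
[590.3 443.3   0. ] [-77.4 626.6]
```

carry_out:
  moves:
    - {"tx":-0.105,"ty":-0.083}
    - {"tx":-0.105,"ty":-0.083}
    - {"tx":-0.105,"ty":-0.083}
    - {"tx":-0.105,"ty":-0.083}
    - {"tx":-0.105,"ty":-0.083}
    - {"tx":-0.105,"ty":-0.083}
    - {"tx":-0.105,"ty":-0.083}
    - {"tx":-0.105,"ty":-0.083}
    - {"tx":-0.105,"ty":-0.083}
    - {"tx":-0.105,"ty":-0.083}
    - {"tx":-0.105,"ty":-0.083}
    - {}

```text
validation failed for argument at $.mo...
```

carry_out:
  moves:
    - {"twist":0.05,"tz":0.02}
    - {"twist":0.05,"tz":0.02}
    - {"twist":0.05,"tz":0.02}
    - {"twist":0.05,"tz":0.02}
    - {"twist":0.05,"tz":0.02}
    - {"twist":0.05,"tz":0.02}
    - {"twist":0.04,"tz":0.02}
    - {"fingers":0.5}
    - {"fingers":0.5}

```text
validation failed for argument at $.mo...
```

```bash
python3 - <<'E'
from h import *
im=snap('wrist','w1',scale=1.4); print(im['world_from_camera'],im['fovy'],im['cx'],im['cy']); s=ctrl.read_state();print(s['eef_pos'],s['tool_rot'],s['width'],s['qpos'],s['force'])
E
```

```text
[[ 3.21472168e-01 -9.00472723e-01 -2.92924088e-01  1.33919020e+02]
 [ 9.46917818e-01  3.05209031e-01  1.00965805e-01  6.40549972e+02]
 [-1.51387658e-03 -3.09832734e-01  9.50789874e-01  3.73089526e+02]
 [ 0.00000000e+00  0.00000000e+00  0.00000000e+00  1.00000000e+00]] 62.987375776261345 278.11687400291726 201.2841648219337
[208.48497829 615.18266337 241.58585278] [-3.14010961e+00  1.56849774e-05  2.81473651e+00] 85.12009953445022 [-1.30981065  0.62917381  0.03847163  1.51810356 -0.02700814  0.99631691
 -0.02004804] [-0.093549    0.32243429 -0.37082621]
```

View pics/w1.png

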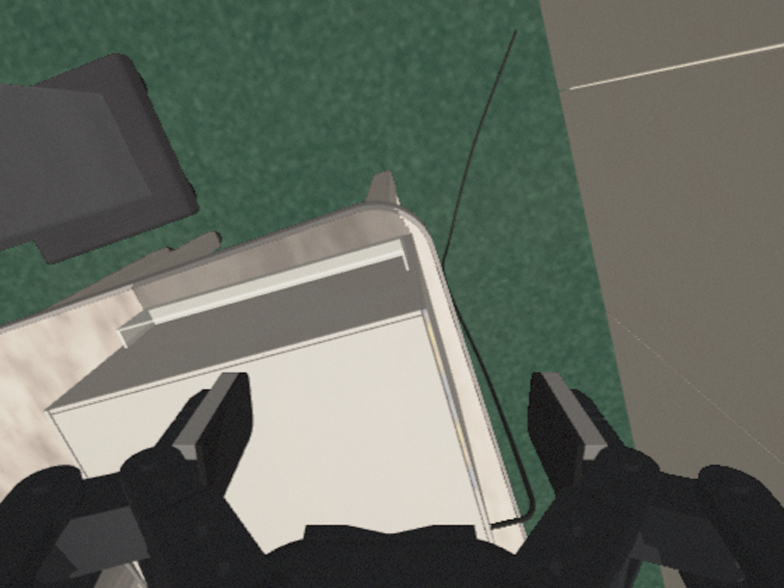

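carry_out:
  moves:
    - {"tx":-0.105,"ty":-0.083,"tz":0,"twist":0,"fingers":1}
    - {"tx":-0.105,"ty":-0.083,"tz":0,"twist":0,"fingers":1}
    - {"tx":-0.105,"ty":-0.083,"tz":0,"twist":0,"fingers":1}
    - {"tx":-0.105,"ty":-0.083,"tz":0,"twist":0,"fingers":1}
    - {"tx":-0.105,"ty":-0.083,"tz":0,"twist":0,"fingers":1}
    - {"tx":-0.105,"ty":-0.083,"tz":0,"twist":0,"fingers":1}
    - {"tx":-0.105,"ty":-0.083,"tz":0,"twist":0,"fingers":1}
    - {"tx":-0.105,"ty":-0.083,"tz":0,"twist":0,"fingers":1}
    - {"tx":-0.105,"ty":-0.083,"tz":0,"twist":0,"fingers":1}
    - {"tx":-0.105,"ty":-0.083,"tz":0,"twist":0,"fingers":1}
    - {"tx":-0.105,"ty":-0.083,"tz":0,"twist":0,"fingers":1}
    - {"tx":0,"ty":0,"tz":0,"twist":0,"fingers":1}

```text
clock: 1.65
eef_pos: [450.7, 241.4, 242.2]
tool_rot: [-3.14, 0.001, 2.808]
force: [0.6, 0.0, 0.2]
width: 85.8
gripper_force: 0.0
```

carry_out:
  moves:
    - {"tx":0,"ty":0,"tz":0.03,"twist":0.05,"fingers":0.5}
    - {"tx":0,"ty":0,"tz":0.03,"twist":0.05,"fingers":0.5}
    - {"tx":0,"ty":0,"tz":0.03,"twist":0.05,"fingers":0.5}
    - {"tx":0,"ty":0,"tz":0.03,"twist":0.05,"fingers":0.5}
    - {"tx":0,"ty":0,"tz":0.03,"twist":0.05,"fingers":0.5}
    - {"tx":0,"ty":0,"tz":0.03,"twist":0.05,"fingers":0.5}
    - {"tx":0,"ty":0,"tz":0,"twist":0.04,"fingers":0.5}
    - {"tx":0,"ty":0,"tz":0,"twist":0,"fingers":0.5}
    - {"tx":0,"ty":0,"tz":0,"twist":0,"fingers":0.5}

```text
clock: 2.78
eef_pos: [448.5, 245.6, 188.3]
tool_rot: [-3.141, -0.0, 1.75]
force: [-0.0, -0.1, -1.0]
width: 42.8
gripper_force: 0.0
```

```bash
python3 - <<'E'
from h import *
im=snap('wrist','w2',scale=1.4); s=ctrl.read_state();print(s['eef_pos'],s['tool_rot'],s['width'],s['qpos'],s['force'])
E
```

```text
[448.65128808 245.4568441  188.36175629] [-3.14156548e+00 -4.25056571e-04  1.74893756e+00] 42.644230714382985 [-0.78591528  0.52841018  0.33785171  1.96465289 -0.26600453  0.69091108
 -0.10624458] [-0.27798906  0.27140781 -0.03796771]
```

View pics/w2.png

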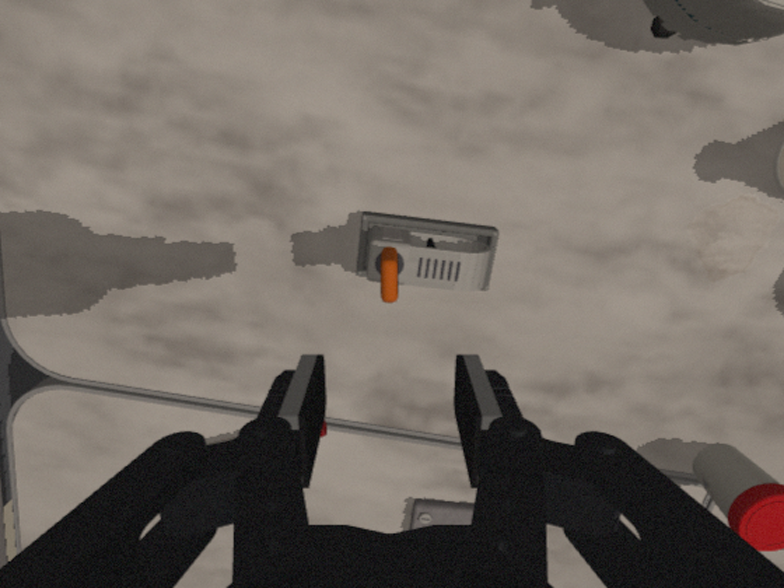

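```bash
python3 - <<'E'
from h import *
np.set_printoptions(precision=3,suppress=True)
im=load('w2');k=1.4
W=np.array([px2w(im,u/k,v/k,14)[:2] for u,v in[(360,211),(498,228),(490,292),(358,275)]])
q,r=fit2(np.array([(-60.5,21),(29.5,21),(29.5,-21),(-60.5,-21)]),W);print(W,q,r)
c,s=np.cos(q[2]),np.sin(q[2]); kp=np.array([q[0]-40*c,q[1]-40*s]);print('key',kp)
print('key low end at z84.5',px2w(im,389/k,301/k,84.5),px2w(im,382/k,301/k,84.5),px2w(im,397/k,301/k,84.5))
for qq in(1.3,1.4,1.5):
  a=q[2]-qq
  print(qq,[ (w2px(im,(kp[0]+d*np.cos(a),kp[1]+d*np.sin(a),z))*k).round() for d in(-12,12) for z in(52.5,84.5)])
E
```

```text
[[425.773 269.095]
 [515.364 274.056]
 [520.857 230.5  ]
 [431.269 226.525]] [488.784 251.036   0.064] [[ 1.291 -0.973]
 [ 1.516 -0.176]
 [-1.29   1.466]
 [-1.517 -0.317]]
key [448.866 248.477]
key low end at z84.5 [450.39  237.744  84.5  ] [446.789 237.093  84.5  ] [454.506 238.488  84.5  ]
1.3 [array([387., 244.]), array([386., 259.]), array([393., 284.]), array([393., 303.])]
1.4 [array([389., 244.]), array([388., 259.]), array([391., 284.]), array([391., 303.])]
1.5 [array([391., 244.]), array([391., 259.]), array([389., 284.]), array([389., 303.])]
```

carry_out:
  moves:
    - {"tx":0.012,"ty":0,"tz":0.05,"twist":0,"fingers":0.5}
    - {"tx":0,"ty":0,"tz":0.05,"twist":0,"fingers":0.5}
    - {"tx":0,"ty":0,"tz":0.05,"twist":0,"fingers":0.5}
    - {"tx":0,"ty":0,"tz":0.05,"twist":0,"fingers":0.5}
    - {"tx":0,"ty":0,"tz":0.05,"twist":0,"fingers":0.5}
    - {"tx":0,"ty":0,"tz":0.05,"twist":0,"fingers":0.5}
    - {"tx":0,"ty":0,"tz":0.05,"twist":0,"fingers":0.5}
    - {"tx":0,"ty":0,"tz":0.05,"twist":0,"fingers":0.5}
    - {"tx":0,"ty":0,"tz":0,"twist":0,"fingers":0.5}

```text
clock: 3.95
eef_pos: [447.5, 248.1, 67.1]
tool_rot: [-3.139, 0.001, 1.747]
force: [-0.2, -0.0, 0.1]
width: 42.6
gripper_force: 0.0
```

carry_out:
  moves:
    - {"tx":0,"ty":0,"tz":0,"twist":0,"fingers":0.05}
    - {"tx":0,"ty":0,"tz":0,"twist":0,"fingers":0.05}
    - {"tx":0,"ty":0,"tz":0,"twist":0,"fingers":0.05}
    - {"tx":0,"ty":0,"tz":0,"twist":0,"fingers":0.05}
    - {"tx":0,"ty":0,"tz":0,"twist":0,"fingers":0.05}
    - {"tx":0,"ty":0,"tz":0,"twist":0,"fingers":0.05}

```text
clock: 4.7
eef_pos: [448.5, 248.8, 68.7]
tool_rot: [3.141, -0.001, 1.747]
force: [-0.2, 0.6, 6.0]
width: 8.1
gripper_force: 62.8
```

carry_out:
  moves:
    - {"tx":0,"ty":0,"tz":0,"twist":-0.04,"fingers":0.05}
    - {"tx":0,"ty":0,"tz":0,"twist":-0.04,"fingers":0.05}
    - {"tx":0,"ty":0,"tz":0,"twist":-0.04,"fingers":0.05}
    - {"tx":0,"ty":0,"tz":0,"twist":-0.04,"fingers":0.05}
    - {"tx":0,"ty":0,"tz":0,"twist":-0.04,"fingers":0.05}
    - {"tx":0,"ty":0,"tz":0,"twist":-0.04,"fingers":0.05}
    - {"tx":0,"ty":0,"tz":0,"twist":-0.04,"fingers":0.05}
    - {"tx":0,"ty":0,"tz":0,"twist":-0.04,"fingers":0.05}
    - {"tx":0,"ty":0,"tz":0,"twist":-0.04,"fingers":0.05}
    - {"tx":0,"ty":0,"tz":0,"twist":-0.04,"fingers":0.05}
    - {"tx":0,"ty":0,"tz":0,"twist":0,"fingers":0.05}

```text
clock: 6.08
eef_pos: [448.2, 248.5, 68.7]
tool_rot: [3.141, -0.0, 3.004]
force: [-2.1, -0.2, 6.2]
width: 8.2
gripper_force: 62.9
```

```bash
python3 - <<'E'
from h import *
s=ctrl.read_state();print(s)
E
```

```text
{'clock': 6.075, 'qpos': array([-0.50776885,  0.71015161, -0.07944458,  2.03453892,  0.13201983,
        0.40143386,  0.74396472]), 'qd': array([-0.00863282,  0.00015384,  0.00879242,  0.00019912, -0.01152323,
       -0.00285566, -0.0183117 ]), 'tau': array([ 5.11295311e-01, -4.69520330e+01,  6.13377895e-03, -8.81668121e+00,
        1.12656488e-01, -3.41900289e-01,  9.32710594e-02]), 'eef_pos': array([448.20421234, 248.52247916,  68.68454285]), 'tool_rot': array([ 3.14125511e+00, -7.27709610e-05,  3.00444731e+00]), 'force': array([-2.12339432, -0.23363583,  6.21852204]), 'torque': array([-0.00685667,  0.29149604,  0.05997361]), 'gripper_force': 62.93011665344238, 'width': 8.233830901018578}
```

carry_out:
  moves:
    - {"tx":0,"ty":0,"tz":0,"twist":-0.03,"fingers":0.05}
    - {"tx":0,"ty":0,"tz":0,"twist":-0.03,"fingers":0.05}
    - {"tx":0,"ty":0,"tz":0,"twist":0,"fingers":0.05}

```text
clock: 6.45
eef_pos: [448.2, 248.5, 68.7]
tool_rot: [3.141, 0.0, -3.091]
force: [-1.6, -0.3, 6.2]
width: 7.9
gripper_force: 62.9
```

```bash
python3 -c "
from h import *
s=ctrl.read_state();print(s['tool_rot'],s['torque'],s['force'])"
```

```text
[ 3.14144945e+00  9.15310810e-05 -3.09052933e+00] [-0.0752765   0.27678885  0.09373186] [-1.60134302 -0.29561374  6.15818556]
```

carry_out:
  moves:
    - {"tx":0,"ty":0,"tz":0,"twist":-0.02,"fingers":0.05}
    - {"tx":0,"ty":0,"tz":0,"twist":0,"fingers":0.05}

```text
clock: 6.7
eef_pos: [448.5, 248.3, 68.7]
tool_rot: [-3.141, 0.001, -3.028]
force: [-2.2, -1.0, 6.2]
width: 8.2
gripper_force: 62.9
```

```bash
python3 -c "
from h import *
s=ctrl.read_state();print(s['tool_rot'],s['torque'],s['force'])"
```

```text
[-3.14149930e+00  5.02759583e-04 -3.02837250e+00] [-0.22331041  0.09882683  0.0603585 ] [-2.15165832 -1.00440901  6.24131846]
```

carry_out:
  moves:
    - {"tx":0,"ty":0,"tz":0,"twist":-0.02,"fingers":0.05}
    - {"tx":0,"ty":0,"tz":0,"twist":-0.02,"fingers":0.05}
    - {"tx":0,"ty":0,"tz":0,"twist":0,"fingers":0.05}

```text
clock: 7.08
eef_pos: [449.3, 246.5, 68.8]
tool_rot: [-3.14, 0.0, -2.909]
force: [0.5, -3.4, 7.3]
width: 7.8
gripper_force: 68.0
```

```bash
python3 -c "
from h import *
s=ctrl.read_state();print(s['tool_rot'],s['torque'],s['force'])
im=snap('wrist','w3',(180,150,420,330),3.3)"
```

```text
[-3.13988303e+00  1.87765522e-04 -2.90924472e+00] [-0.78682746 -0.23890319 -1.08084844] [ 0.53085507 -3.367029    7.30796853]
```

View pics/w3.png

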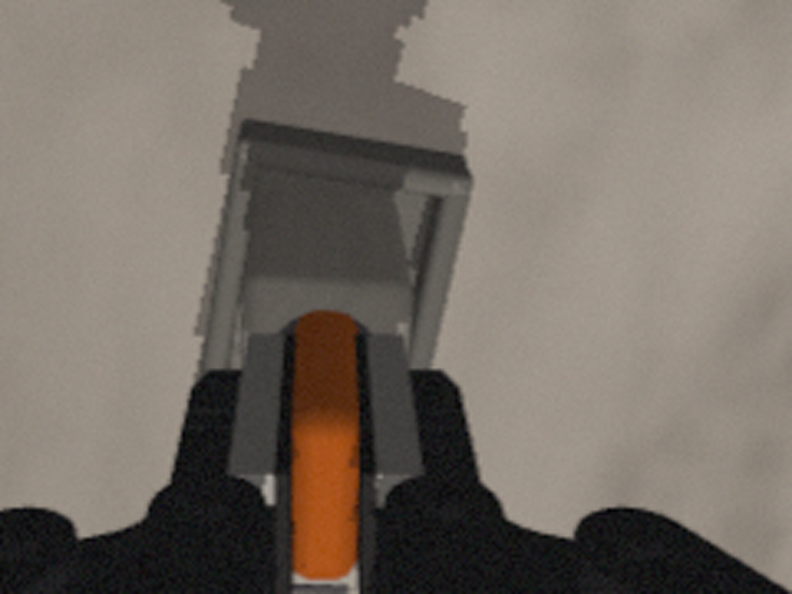

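carry_out:
  moves:
    - {"tx":0,"ty":0,"tz":0,"twist":0.025,"fingers":0.05}
    - {"tx":0,"ty":0,"tz":0,"twist":0.02,"fingers":0.05}
    - {"tx":0,"ty":0,"tz":0,"twist":0,"fingers":0.05}

```text
clock: 7.5
eef_pos: [448.8, 247.6, 68.7]
tool_rot: [-3.14, 0.001, -3.046]
force: [0.2, -1.6, 7.2]
width: 7.9
gripper_force: 63.0
```

```bash
python3 -c "
from h import *
s=ctrl.read_state();print(s['tool_rot'],s['torque'],s['force'])"
```

```text
[-3.14040791e+00  7.71831533e-04 -3.04595791e+00] [-0.55337371 -0.10136462 -0.11518956] [ 0.17782343 -1.63758025  7.22621992]
```

carry_out:
  moves:
    - {"tx":0,"ty":0,"tz":0,"twist":0,"fingers":0.65}
    - {"tx":0,"ty":0,"tz":0,"twist":0,"fingers":0.65}
    - {"tx":0,"ty":0,"tz":0,"twist":0.01,"fingers":0.65}
    - {"tx":0,"ty":0,"tz":0,"twist":0,"fingers":0.65}
    - {"tx":0,"ty":0,"tz":0.03,"twist":0,"fingers":0.65}
    - {"tx":0,"ty":0,"tz":0.03,"twist":0,"fingers":0.65}
    - {"tx":0,"ty":0,"tz":0.03,"twist":0,"fingers":0.65}
    - {"tx":0,"ty":0,"tz":0.03,"twist":0,"fingers":0.65}
    - {"tx":0,"ty":0,"tz":0,"twist":0,"fingers":0.65}

```text
clock: 8.62
eef_pos: [447.7, 248.3, 31.4]
tool_rot: [-3.141, -0.002, -3.075]
force: [-0.4, -0.3, 0.6]
width: 55.6
gripper_force: 0.0
```

Close on the housing.

carry_out:
  moves:
    - {"tx":0,"ty":0,"tz":0,"twist":0,"fingers":0.2}
    - {"tx":0,"ty":0,"tz":0,"twist":0,"fingers":0.2}
    - {"tx":0,"ty":0,"tz":0,"twist":0,"fingers":0.2}
    - {"tx":0,"ty":0,"tz":0,"twist":0,"fingers":0.2}
    - {"tx":0,"ty":0,"tz":0,"twist":0,"fingers":0.2}

```text
clock: 9.25
eef_pos: [448.4, 248.5, 32.7]
tool_rot: [3.141, 0.0, -3.076]
force: [-1.8, -0.5, 5.4]
width: 24.9
gripper_force: 59.0
```

```bash
python3 -c "
from h import *
s=ctrl.read_state();print(s['eef_pos'],s['tool_rot'],s['torque'],s['force'],s['qpos'])"
```

```text
[448.36120976 248.54728426  32.729862  ] [ 3.14146926e+00  4.18894461e-04 -3.07578481e+00] [-0.11054132  0.24363102 -0.02328502] [-1.84874141 -0.52445405  5.35256833] [-0.49224764  0.77827289 -0.10340417  2.04406982  0.22628529  0.32932183
  0.85611648]
```

carry_out:
  moves:
    - {"tx":0,"ty":0,"tz":-0.02,"twist":0,"fingers":0.2}
    - {"tx":0,"ty":0,"tz":-0.03,"twist":0,"fingers":0.2}
    - {"tx":0,"ty":0,"tz":-0.04,"twist":0,"fingers":0.2}
    - {"tx":0,"ty":0,"tz":-0.05,"twist":0,"fingers":0.2}
    - {"tx":0,"ty":0,"tz":-0.05,"twist":0,"fingers":0.2}
    - {"tx":0,"ty":0,"tz":-0.05,"twist":0,"fingers":0.2}
    - {"tx":0,"ty":0,"tz":-0.05,"twist":0,"fingers":0.2}
    - {"tx":0,"ty":0,"tz":-0.03,"twist":0,"fingers":0.2}
    - {"tx":0,"ty":0,"tz":0,"twist":0,"fingers":0.2}

```text
clock: 10.38
eef_pos: [448.6, 248.7, 129.0]
tool_rot: [3.141, 0.001, -3.076]
force: [-0.5, 0.2, -4.3]
width: 25.0
gripper_force: 58.5
```

carry_out:
  moves:
    - {"tx":-0.012,"ty":-0.04,"tz":0,"twist":0,"fingers":0.2}
    - {"tx":-0.022,"ty":-0.0765,"tz":0,"twist":0,"fingers":0.2}
    - {"tx":-0.022,"ty":-0.0765,"tz":0,"twist":0,"fingers":0.2}
    - {"tx":-0.022,"ty":-0.0765,"tz":0,"twist":0,"fingers":0.2}
    - {"tx":-0.022,"ty":-0.0765,"tz":0,"twist":0,"fingers":0.2}
    - {"tx":-0.022,"ty":-0.0765,"tz":0,"twist":0,"fingers":0.2}
    - {"tx":-0.022,"ty":-0.0765,"tz":0,"twist":0,"fingers":0.2}
    - {"tx":-0.022,"ty":-0.0765,"tz":0,"twist":0,"fingers":0.2}
    - {"tx":-0.022,"ty":-0.0765,"tz":0,"twist":0,"fingers":0.2}
    - {"tx":-0.022,"ty":-0.0765,"tz":0,"twist":0,"fingers":0.2}
    - {"tx":-0.022,"ty":-0.076,"tz":0,"twist":0,"fingers":0.2}
    - {"tx":0,"ty":0,"tz":0,"twist":0,"fingers":0.2}

```text
clock: 11.88
eef_pos: [533.4, 8.6, 127.4]
tool_rot: [-3.14, -0.002, -3.081]
force: [-0.3, 0.3, -3.8]
width: 25.3
gripper_force: 58.8
```

```bash
python3 -c "
from h import *
s=ctrl.read_state();print(s['eef_pos'],s['tool_rot'],s['torque'],s['force'],s['qpos'],s['width'])
im=snap('wrist','w4',scale=1.4)"
```

```text
[533.41676376   8.5561008  127.44212354] [-3.13973755e+00 -1.54943631e-03 -3.08066838e+00] [-0.02101392  0.07018287  0.01824684] [-0.27558455  0.25265993 -3.75508659] [ 0.07386663  0.63434985 -0.21590821  1.9436521   0.23384718  0.58907985
  1.33499929] 25.310732365408395
```

View pics/w4.png

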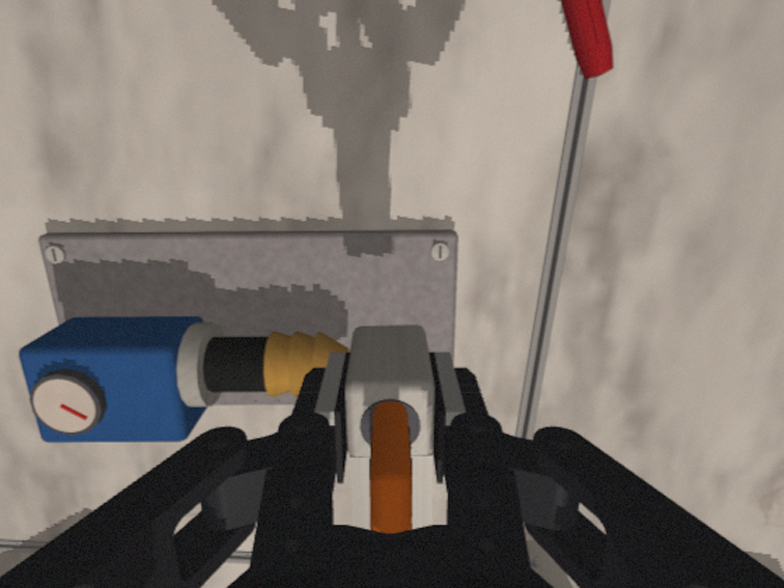

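```bash
cat > fit.py <<'E'
from h import *
np.set_printoptions(precision=3,suppress=True)
im=load('w4');k=1.4
def mw(q,p): c,s=np.cos(q[2]),np.sin(q[2]); p=np.asarray(p,float); return np.array([q[0]+c*p[0]-s*p[1],q[1]+s*p[0]+c*p[1],p[2]])
P=lambda q,p:w2px(im,mw(q,p))*k
obs=[((-65,-95,10),(41,238)),((-65,130,10),(455,235)),((0,31,32),(265,364.5))]
g=lambda q:np.concatenate([P(q,p)-o for p,o in obs])
q=least_squares(g,[580,-84,.07]).x; print(q,g(q))
S=2.5;o=np.array([21,157])
def line(c,pts,col):
    cv2.polylines(c,[np.int32([(p/k-o)*S for p in pts])],False,col,1)
c=cv2.resize(im['color'][157:321,21:336],None,fx=S,fy=S,interpolation=cv2.INTER_CUBIC)
line(c,[P(q,p) for p in[(-65,-95,10),(-65,130,10),(40,130,10)]],(0,255,255))
th=np.linspace(0,2*np.pi,60)
for y,r in((0,22),(31,14.5),(0,14.5),(71,8)): line(c,[P(q,(r*np.cos(t),y,32+r*np.sin(t))) for t in th],(0,255,0))
st=ctrl.read_state();e=st['eef_pos'];yaw=st['tool_rot'][2]+np.pi
cl=[e[0]+40*np.cos(yaw),e[1]+40*np.sin(yaw),yaw];zb=e[2]-32.7+4
for z in(0,44): line(c,[P(cl,p+(zb+z,)) for p in[(-27,-13),(-53,-13),(-53,13),(-27,13)]],(255,0,255))
print('clamp in manifold', np.linalg.inv([[np.cos(q[2]),-np.sin(q[2])],[np.sin(q[2]),np.cos(q[2])]])@(np.array(cl[:2])-q[:2]),cl[2]-q[2],zb)
cv2.imwrite('pics/ov4.png',c)
E
python3 fit.py
```

```text
[581.052 -82.971   0.065] [-7.954 -0.628  2.385  0.597  5.53   1.698]
clamp in manifold [-1.847 96.386] -0.0018658660770628083 98.83220153085551
```

View pics/ov4.png

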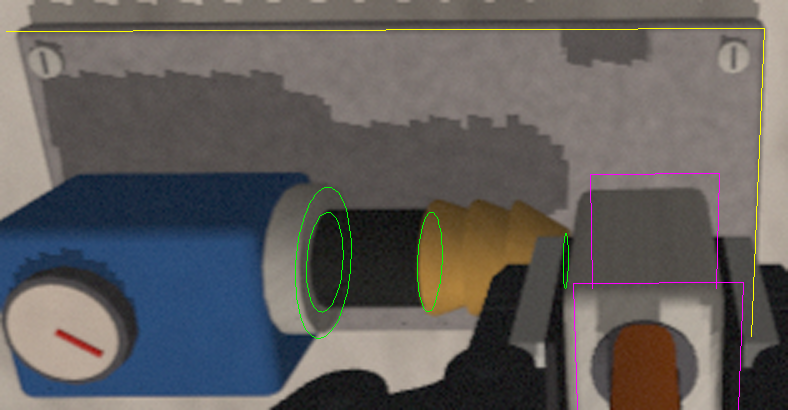

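carry_out:
  moves:
    - {"tx":-0.002,"ty":0,"tz":0.02,"twist":0,"fingers":0.2}
    - {"tx":0,"ty":0,"tz":0.04,"twist":0,"fingers":0.2}
    - {"tx":0,"ty":0,"tz":0.04,"twist":0,"fingers":0.2}
    - {"tx":0,"ty":0,"tz":0.04,"twist":0,"fingers":0.2}
    - {"tx":0,"ty":0,"tz":0.04,"twist":0,"fingers":0.2}
    - {"tx":0,"ty":0,"tz":0.04,"twist":0,"fingers":0.2}
    - {"tx":0,"ty":0,"tz":0.03,"twist":0,"fingers":0.2}
    - {"tx":0,"ty":0,"tz":0.025,"twist":0,"fingers":0.2}
    - {"tx":0,"ty":0,"tz":0.005,"twist":0,"fingers":0.2}
    - {"tx":0,"ty":0,"tz":0,"twist":0,"fingers":0.2}

```text
clock: 13.18
eef_pos: [534.3, 12.3, 44.4]
tool_rot: [3.142, 0.0, -3.076]
force: [-0.7, -0.3, -3.1]
width: 25.3
gripper_force: 58.8
```

carry_out:
  moves:
    - {"tx":0.001,"ty":0,"tz":0.01,"twist":0,"fingers":0.2}
    - {"tx":0,"ty":0,"tz":0.006,"twist":0,"fingers":0.2}
    - {"tx":0,"ty":0,"tz":0,"twist":0,"fingers":0.2}
    - {"tx":0,"ty":0,"tz":0,"twist":0,"fingers":0.2}

```text
clock: 13.68
eef_pos: [533.9, 12.3, 39.5]
tool_rot: [3.142, 0.0, -3.076]
force: [-0.6, 0.8, -3.5]
width: 25.1
gripper_force: 58.8
```

carry_out:
  moves:
    - {"tx":0,"ty":0,"tz":0.003,"twist":0,"fingers":0.2}
    - {"tx":0,"ty":0,"tz":0,"twist":0,"fingers":0.2}

```text
clock: 13.92
eef_pos: [534.0, 12.3, 38.8]
tool_rot: [-3.142, 0.0, -3.076]
force: [-0.8, 0.7, -1.4]
width: 24.7
gripper_force: 59.0
```

carry_out:
  moves:
    - {"tx":0,"ty":-0.015,"tz":0,"twist":0,"fingers":0.2}
    - {"tx":0,"ty":-0.015,"tz":0,"twist":0,"fingers":0.2}
    - {"tx":0,"ty":-0.015,"tz":0,"twist":0,"fingers":0.2}
    - {"tx":0,"ty":-0.015,"tz":0,"twist":0,"fingers":0.2}
    - {"tx":0,"ty":-0.015,"tz":0,"twist":0,"fingers":0.2}
    - {"tx":0,"ty":-0.015,"tz":0,"twist":0,"fingers":0.2}
    - {"tx":0,"ty":-0.015,"tz":0,"twist":0,"fingers":0.2}
    - {"tx":0,"ty":0,"tz":0,"twist":0,"fingers":0.2}

```text
clock: 14.92
eef_pos: [536.2, -19.9, 38.7]
tool_rot: [-3.141, 0.0, -3.077]
force: [0.1, 1.6, 2.5]
width: 24.7
gripper_force: 59.8
```

carry_out:
  moves:
    - {"tx":0,"ty":-0.01,"tz":0,"twist":0,"fingers":0.2}
    - {"tx":0,"ty":-0.01,"tz":0,"twist":0,"fingers":0.2}
    - {"tx":0,"ty":-0.01,"tz":0,"twist":0,"fingers":0.2}
    - {"tx":0,"ty":0,"tz":0,"twist":0,"fingers":0.2}

```text
clock: 15.42
eef_pos: [536.7, -28.4, 38.7]
tool_rot: [-3.141, 0.0, -3.076]
force: [0.4, 3.3, 5.0]
width: 25.3
gripper_force: 60.1
```

carry_out:
  moves:
    - {"tx":0,"ty":-0.01,"tz":-0.001,"twist":0,"fingers":0.2}
    - {"tx":0,"ty":-0.01,"tz":0,"twist":0,"fingers":0.2}
    - {"tx":0,"ty":-0.01,"tz":0,"twist":0,"fingers":0.2}
    - {"tx":0,"ty":-0.01,"tz":0,"twist":0,"fingers":0.2}
    - {"tx":0,"ty":0,"tz":0,"twist":0,"fingers":0.2}

```text
clock: 16.05
eef_pos: [537.1, -41.0, 38.8]
tool_rot: [-3.141, -0.001, -3.077]
force: [0.3, 0.7, 1.3]
width: 25.1
gripper_force: 59.5
```

carry_out:
  moves:
    - {"tx":0,"ty":-0.01,"tz":0,"twist":0,"fingers":0.2}
    - {"tx":0,"ty":-0.01,"tz":0,"twist":0,"fingers":0.2}
    - {"tx":0,"ty":-0.01,"tz":0,"twist":0,"fingers":0.2}
    - {"tx":0,"ty":-0.01,"tz":0,"twist":0,"fingers":0.2}
    - {"tx":0,"ty":0,"tz":0,"twist":0,"fingers":0.2}

```text
clock: 16.68
eef_pos: [538.0, -53.0, 38.8]
tool_rot: [-3.141, -0.0, -3.077]
force: [0.7, 0.4, -0.7]
width: 25.1
gripper_force: 59.2
```

carry_out:
  moves:
    - {"tx":0,"ty":-0.01,"tz":0,"twist":0,"fingers":0.2}
    - {"tx":0,"ty":-0.01,"tz":0,"twist":0,"fingers":0.2}
    - {"tx":0,"ty":-0.01,"tz":0,"twist":0,"fingers":0.2}
    - {"tx":0,"ty":-0.01,"tz":0,"twist":0,"fingers":0.2}
    - {"tx":0,"ty":-0.01,"tz":0,"twist":0,"fingers":0.2}
    - {"tx":0,"ty":0,"tz":0,"twist":0,"fingers":0.2}

```text
clock: 17.42
eef_pos: [539.0, -67.9, 38.8]
tool_rot: [-3.141, -0.0, -3.077]
force: [0.1, -1.1, -1.6]
width: 25.1
gripper_force: 58.9
```

carry_out:
  moves:
    - {"tx":0,"ty":-0.007,"tz":0,"twist":0,"fingers":0.2}
    - {"tx":0,"ty":-0.007,"tz":0,"twist":0,"fingers":0.2}
    - {"tx":0,"ty":0,"tz":0,"twist":0,"fingers":0.2}

```text
clock: 17.8
eef_pos: [539.3, -71.6, 38.9]
tool_rot: [-3.141, -0.0, -3.076]
force: [-0.5, -0.9, -3.2]
width: 24.8
gripper_force: 58.9
```

carry_out:
  moves:
    - {"tx":0,"ty":-0.005,"tz":0.002,"twist":0,"fingers":0.2}
    - {"tx":0,"ty":-0.005,"tz":0,"twist":0,"fingers":0.2}
    - {"tx":0,"ty":0,"tz":0,"twist":0,"fingers":0.2}

```text
clock: 18.18
eef_pos: [539.8, -73.1, 38.7]
tool_rot: [3.141, 0.001, -3.075]
force: [-2.0, 3.3, 6.7]
width: 25.0
gripper_force: 60.1
```

carry_out:
  moves:
    - {"tx":0,"ty":-0.005,"tz":0,"twist":0,"fingers":0.2}
    - {"tx":0,"ty":0,"tz":0,"twist":0,"fingers":0.2}

```text
clock: 18.42
eef_pos: [540.0, -73.9, 38.7]
tool_rot: [3.14, 0.001, -3.074]
force: [-2.2, 5.5, 5.9]
width: 25.2
gripper_force: 60.5
```

carry_out:
  moves:
    - {"tx":0,"ty":-0.005,"tz":0,"twist":0,"fingers":0.2}
    - {"tx":0,"ty":-0.005,"tz":0,"twist":0,"fingers":0.2}
    - {"tx":0,"ty":0,"tz":0,"twist":0,"fingers":0.2}

```text
clock: 18.8
eef_pos: [540.0, -74.2, 38.7]
tool_rot: [3.137, 0.001, -3.071]
force: [-1.8, 11.0, 6.9]
width: 24.8
gripper_force: 61.3
```

```bash
python3 -c "
from h import *
s=ctrl.read_state();print(s['eef_pos'],s['tool_rot'],s['torque'],s['force'],s['qpos'],s['width'])
im=snap('wrist','w5',(20,90,400,350),2)"
```

```text
[540.03083542 -74.19576915  38.72518338] [ 3.13701376e+00  8.40449144e-04 -3.07139395e+00] [2.36051009 0.51342671 0.26111677] [-1.76267551 11.018615    6.86993311] [ 0.21003819  0.79424221 -0.18773891  1.95229648  0.31862651  0.42275025
  1.42647996] 24.837285134895073
```

View pics/w5.png

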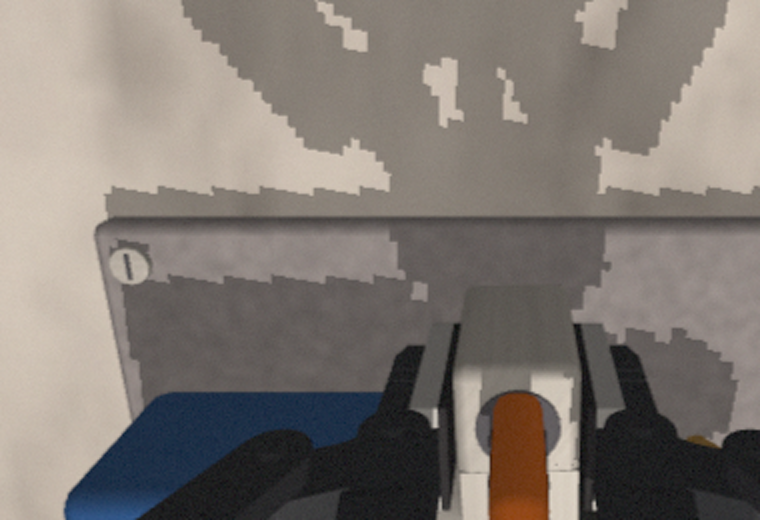

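carry_out:
  moves:
    - {"tx":0,"ty":0.007,"tz":-0.001,"twist":0,"fingers":0.2}
    - {"tx":0,"ty":0,"tz":0,"twist":0,"fingers":0.2}
    - {"tx":0,"ty":0,"tz":0,"twist":0,"fingers":0.5}
    - {"tx":0,"ty":0,"tz":0,"twist":0,"fingers":0.5}
    - {"tx":0,"ty":0,"tz":0,"twist":0,"fingers":0.5}
    - {"tx":0,"ty":0,"tz":0,"twist":0,"fingers":0.5}

```text
clock: 19.6
eef_pos: [539.8, -77.1, 38.6]
tool_rot: [-3.141, 0.0, -3.076]
force: [-0.4, 0.2, -0.4]
width: 42.7
gripper_force: 0.0
```

carry_out:
  moves:
    - {"tx":0,"ty":0,"tz":-0.03,"twist":0,"fingers":0.5}
    - {"tx":0,"ty":0,"tz":-0.03,"twist":0,"fingers":0.5}
    - {"tx":0,"ty":0,"tz":-0.03,"twist":0,"fingers":0.5}
    - {"tx":0,"ty":0,"tz":-0.03,"twist":0,"fingers":0.5}
    - {"tx":0,"ty":0,"tz":0,"twist":0,"fingers":0.05}
    - {"tx":0,"ty":0,"tz":0,"twist":0,"fingers":0.05}
    - {"tx":0,"ty":0,"tz":0,"twist":0,"fingers":0.05}
    - {"tx":0,"ty":0,"tz":0,"twist":0,"fingers":0.05}
    - {"tx":0,"ty":0,"tz":0,"twist":0,"fingers":0.05}
    - {"tx":0,"ty":0,"tz":0,"twist":0,"fingers":0.05}

```text
clock: 20.85
eef_pos: [539.6, -75.9, 74.6]
tool_rot: [3.141, -0.0, -3.075]
force: [-1.0, 2.1, 5.2]
width: 8.1
gripper_force: 61.1
```

```bash
python3 -c "
from h import *
s=ctrl.read_state();print(s['eef_pos'],s['tool_rot'],s['torque'],s['force'],s['qpos'],s['width'])"
```

```text
[539.58083374 -75.86278887  74.61468842] [ 3.14084254e+00 -3.53548079e-04 -3.07518852e+00] [0.54976722 0.30464522 0.07775377] [-1.0256801   2.10126347  5.2083963 ] [ 0.22744408  0.73321575 -0.21272621  1.9412775   0.29897623  0.49767439
  1.44096547] 8.097644873115284
```

carry_out:
  moves:
    - {"tx":0,"ty":0.004,"tz":0,"twist":0,"fingers":0.05}
    - {"tx":0,"ty":0,"tz":0,"twist":0.03,"fingers":0.05}
    - {"tx":0,"ty":0,"tz":0,"twist":0.04,"fingers":0.05}
    - {"tx":0,"ty":0,"tz":0,"twist":0.04,"fingers":0.05}
    - {"tx":0,"ty":0,"tz":0,"twist":0.04,"fingers":0.05}
    - {"tx":0,"ty":0,"tz":0,"twist":0.04,"fingers":0.05}
    - {"tx":0,"ty":0,"tz":0,"twist":0.04,"fingers":0.05}
    - {"tx":0,"ty":0,"tz":0,"twist":0.04,"fingers":0.05}
    - {"tx":0,"ty":0,"tz":0,"twist":0.04,"fingers":0.05}
    - {"tx":0,"ty":0,"tz":0,"twist":0.03,"fingers":0.05}
    - {"tx":0,"ty":0,"tz":0,"twist":0,"fingers":0.05}

```text
clock: 22.22
eef_pos: [539.0, -74.8, 74.6]
tool_rot: [-3.14, -0.001, 2.139]
force: [-1.7, 3.1, 5.9]
width: 7.7
gripper_force: 61.2
```

```bash
cat > st.py <<'E'
from h import *
np.set_printoptions(precision=3,suppress=True)
s=ctrl.read_state();y=s['tool_rot'][2];print(s['clock'],s['eef_pos'],'yaw',y,'q~',(-3.075-y)%(2*np.pi),s['torque'],s['force'],s['qpos'][[0,4,6]],s['width'])
E
python3 st.py
```

```text
22.225 [538.984 -74.752  74.597] yaw 2.1393331208666377 q~ 1.0688521863129488 [ 0.502  0.445 -0.023] [-1.747  3.117  5.894] [ 0.047 -0.089  0.74 ] 7.7184833727885644
```

carry_out:
  moves:
    - {"tx":0.001,"ty":-0.0016,"tz":0,"twist":0.04,"fingers":0.05}
    - {"tx":0.0008,"ty":-0.0017,"tz":0,"twist":0.04,"fingers":0.05}
    - {"tx":0.0006,"ty":-0.0018,"tz":0,"twist":0.04,"fingers":0.05}
    - {"tx":0.0004,"ty":-0.0019,"tz":0,"twist":0.04,"fingers":0.05}
    - {"tx":0,"ty":0,"tz":0,"twist":0,"fingers":0.05}

```text
clock: 22.85
eef_pos: [536.9, -74.5, 74.6]
tool_rot: [-3.14, -0.001, 1.638]
force: [-2.6, 3.1, 5.4]
width: 8.3
gripper_force: 61.1
```

```bash
python3 st.py
```

```text
22.85 [536.933 -74.512  74.581] yaw 1.6376083762915146 q~ 1.5705769308880715 [ 0.679  0.367 -0.036] [-2.604  3.132  5.397] [-0.035 -0.276  0.417] 8.306654431207562
```

carry_out:
  moves:
    - {"tx":0.0002,"ty":-0.0019,"tz":0,"twist":0.04,"fingers":0.05}
    - {"tx":-0.0001,"ty":-0.0019,"tz":0,"twist":0.04,"fingers":0.05}
    - {"tx":-0.0004,"ty":-0.0019,"tz":0,"twist":0.04,"fingers":0.05}
    - {"tx":-0.0006,"ty":-0.0018,"tz":0,"twist":0.04,"fingers":0.05}
    - {"tx":-0.0008,"ty":-0.0017,"tz":0,"twist":0.04,"fingers":0.05}
    - {"tx":0,"ty":0,"tz":0,"twist":0,"fingers":0.05}

```text
clock: 23.6
eef_pos: [534.5, -74.7, 74.6]
tool_rot: [-3.141, -0.0, 1.011]
force: [-0.3, 2.5, 4.6]
width: 7.9
gripper_force: 61.1
```

```bash
python3 st.py
```

```text
23.6 [534.489 -74.718  74.601] yaw 1.0110061728669812 q~ 2.197179134312605 [0.742 0.097 0.022] [-0.304  2.516  4.619] [-0.137 -0.501  0.008] 7.850328163448281
```

Now the snug phase; q to about 2.8.

carry_out:
  moves:
    - {"tx":0,"ty":0,"tz":0,"twist":0.04,"fingers":0.05}
    - {"tx":0,"ty":0,"tz":0,"twist":0.04,"fingers":0.05}
    - {"tx":0,"ty":0,"tz":0,"twist":0.04,"fingers":0.05}
    - {"tx":0,"ty":0,"tz":0,"twist":0.04,"fingers":0.05}
    - {"tx":0,"ty":0,"tz":0,"twist":0,"fingers":0.05}

```text
clock: 24.22
eef_pos: [534.1, -74.8, 74.6]
tool_rot: [-3.14, 0.001, 0.508]
force: [-0.5, 3.0, 5.9]
width: 7.9
gripper_force: 61.1
```

```bash
python3 st.py
```

```text
24.225 [534.146 -74.837  74.563] yaw 0.5083351446838633 q~ 2.6998501624957227 [ 0.644  0.17  -0.036] [-0.538  2.982  5.874] [-0.218 -0.667 -0.336] 7.855253420950989
```

carry_out:
  moves:
    - {"tx":0,"ty":0,"tz":0,"twist":0.02,"fingers":0.05}
    - {"tx":0,"ty":0,"tz":0,"twist":0.02,"fingers":0.05}
    - {"tx":0,"ty":0,"tz":0,"twist":0.01,"fingers":0.05}
    - {"tx":0,"ty":0,"tz":0,"twist":0,"fingers":0.05}

```text
clock: 24.72
eef_pos: [534.2, -74.9, 74.6]
tool_rot: [-3.14, 0.001, 0.352]
force: [-0.9, 2.4, 5.3]
width: 8.0
gripper_force: 61.1
```

```bash
python3 st.py
```

```text
24.725 [534.156 -74.92   74.564] yaw 0.35202184681314685 q~ 2.856163460366439 [0.702 0.138 0.057] [-0.871  2.375  5.279] [-0.242 -0.714 -0.447] 8.043601615371848
```

carry_out:
  moves:
    - {"tx":0,"ty":0,"tz":0,"twist":0.012,"fingers":0.05}
    - {"tx":0,"ty":0,"tz":0,"twist":0,"fingers":0.05}

```text
clock: 24.98
eef_pos: [534.0, -74.3, 74.6]
tool_rot: [-3.139, 0.001, 0.314]
force: [-0.9, 4.0, 6.6]
width: 7.8
gripper_force: 61.5
```

```bash
python3 st.py
```

```text
24.975 [534.014 -74.295  74.576] yaw 0.31359289359356723 q~ 2.894592413586019 [0.933 0.269 0.185] [-0.94   3.957  6.561] [-0.248 -0.726 -0.475] 7.780666426637521
```

carry_out:
  moves:
    - {"tx":0,"ty":-0.003,"tz":0,"twist":-0.004,"fingers":0.05}
    - {"tx":0,"ty":0,"tz":0,"twist":0,"fingers":0.05}

```text
clock: 25.22
eef_pos: [534.0, -74.2, 74.6]
tool_rot: [-3.141, 0.001, 0.325]
force: [-0.7, 3.2, 4.4]
width: 7.9
gripper_force: 61.2
```

```bash
python3 st.py
```

```text
25.225 [533.969 -74.238  74.557] yaw 0.3245542772283889 q~ 2.8836310299511974 [0.801 0.193 0.062] [-0.735  3.212  4.4  ] [-0.248 -0.723 -0.468] 7.940983448210028
```

Open, rise and look.

carry_out:
  moves:
    - {"tx":0,"ty":0,"tz":0,"twist":0,"fingers":0.4}
    - {"tx":0,"ty":0,"tz":0,"twist":0,"fingers":0.4}
    - {"tx":0,"ty":0,"tz":0,"twist":0,"fingers":0.4}
    - {"tx":0,"ty":0,"tz":0,"twist":0,"fingers":0.4}
    - {"tx":0,"ty":0,"tz":-0.05,"twist":0,"fingers":0.4}
    - {"tx":0,"ty":0,"tz":-0.1,"twist":0,"fingers":0.4}
    - {"tx":0,"ty":0,"tz":-0.15,"twist":0,"fingers":0.4}
    - {"tx":-0.1,"ty":0,"tz":-0.1,"twist":0,"fingers":0.4}
    - {"tx":-0.15,"ty":0,"tz":0,"twist":0,"fingers":0.4}
    - {"tx":-0.1,"ty":0,"tz":0,"twist":0,"fingers":0.4}
    - {"tx":0,"ty":0,"tz":0,"twist":0,"fingers":0.4}
    - {"tx":0,"ty":0,"tz":0,"twist":0,"fingers":0.4}

```text
clock: 26.72
eef_pos: [435.8, -107.8, 195.3]
tool_rot: [3.141, -0.002, 0.324]
force: [0.5, -0.9, 0.2]
width: 34.2
gripper_force: 0.0
```

```bash
python3 st.py; python3 - <<'E'
from h import *
r=lambda c,x,y,w,h,k:cv2.resize(c[y:y+h,x:x+w],None,fx=k,fy=k,interpolation=cv2.INTER_CUBIC)
w=snap('wrist','w6')['color'];t=snap('top','t6')['color'];s=snap('scene','s6')['color']
a=np.vstack([np.hstack([r(w,0,0,560,420,.7)[:294],r(t,235,170,102,74,4)[:294,:408]]),np.hstack([r(s,235,185,98,75,4),r(t,100,100,320,240,1.275)[:300,:408]])[:, :800]])
cv2.imwrite('pics/c6.png',np.clip(a*1.3,0,255).astype(np.uint8));print(a.shape)
E
```

```text
26.725 [ 435.82  -107.817  195.271] yaw 0.323916094978157 q~ 2.884269212201429 [-0.001 -0.042 -0.06 ] [ 0.455 -0.943  0.168] [-0.318 -0.535 -0.484] 34.15009056999037
(594, 800, 3)
```

View pics/c6.png

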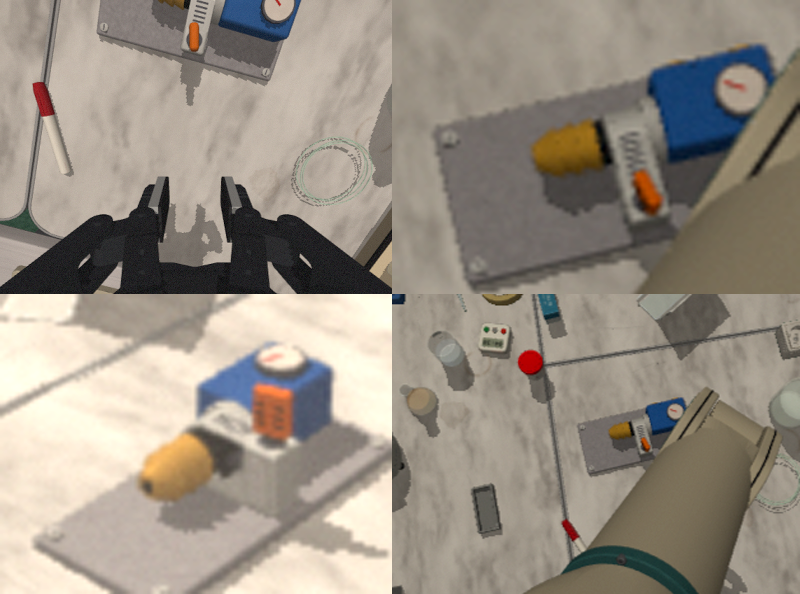

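```bash
python3 -c "
from cell import job
print(job.finish_job())"
```

```text
the job is handed in; nothing more can be done
None
```

The clamp was backed off to its open stop, slid over the barbs against the shoulder and tightened to about 2.88 rad of its 2.9 rad stop. In the last pictures it looks square and home with the dish, cup and marker unmoved; I handed the job in at about 27 s, and it returned no verdict.

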